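Flip the tip box shut

ROBOT

A 6-joint arm with a two-finger parallel gripper is mounted at the origin on the work surface. World frame = base frame: x ahead of the robot, y to its left, z up, the work surface at z = 0. Lengths are in m, angles in degrees, forces in N, time in s.
With the tool pointing down it reaches from about 0.4 to 0.825 m from the base axis. Payload 7 kg.
Tool frame: the origin (TCP) lies at the centre of the arm's flange, where the gripper is bolted on; the fingertips stand 178 mm ahead of it and the grasp point (between the pads) lies 159 mm ahead of it (r.tips_ahead is the z of the fingertips in the tool frame, in m); z points along the fingers, y is the line along which they close (so a half turn about z gives the same grasp; the last joint's range is limited). The gripper opens to 88 mm and grips with 3 to 60 N. Pads are 19 mm wide; open, the fingers measure 130 mm over their backs; the gripper's body (78 mm by 193 mm) begins 47 mm behind the grasp point.
Start: joints at [-47.435, 20.546, 0.682, 0, -70.136, -16.507], TCP at [0.296, -0.606, 0.405] pointing down, gripper open.
Joint ranges: [-176.03, 176.03], [-82.01, 121.73], [-58.28, 71.71], [-173.87, 95.51], [-174.79, -0.11], [-173.66, 173.66]. Speed limits (degrees/s): [136.94, 136.94, 172.46, 180, 180, 180].

INTERFACE

Orientations are given as [roll, pitch, yaw] about the fixed x, y, z axes, in that order (R = Rz(yaw) Ry(pitch) Rx(roll)).
In Python, from plant import r gives the robot as it stands. The module is installed in compiled form; this text tells all that it offers.
- The arm moves only by the shell command python3 -m pendant 'ROWS' [FORCE]. ROWS is JSON, a list that holds one entry, the list of rows, each a list of 7 numbers: the shift along the tool's x, y, z in m, then the turn, a rotation vector about the tool's x, y, z in degrees, then the gripper command: -1 is shut, 1 is fully open, values between are in proportion. A call has 1 to 5 rows; each row is the pose to reach, as a shift and turn from the pose commanded when the call began, along the tool's axes at that moment; what a row does not reach only later rows make up. A row lasts 1/10 s, in which the tool goes at most 50 mm and 8.59 degrees, less where a joint would pass 70% of its speed; a pose out of reach is approached as far as the arm can. A call with a gripper value outside its range is refused whole. The fingers move at their own pace and stop on an object; FORCE is the grip in N (left out, the last holds). Time passes only in rows, so rows that repeat a pose let the fingers close. It gives the time, the measured TCP pose, the force, the opening and the grip force at its end, in the units of the state.
- r.get_state(): the state, without advancing time (a new reading comes with each control period).
- r.capture(name): name is "scene" or "top"; returns the picture (400x640x3 uint8, red, green, blue); there is no depth.
- r.camera_params(name): a dict with "fx", "fy", "cx", "cy" (pixels), "R" (3x3) and "t" (3): a world point X has camera coordinates R X + t. Camera axes: x right, y down, z forward; pixel columns grow to the right and rows downward; lengths in m; the calibration is good to about 2 mm. A picture is of the moment at which its call begins. camera_params takes no time and is no camera call.
- r.close_job(): hands the job in; it is judged then, once.
The state is a dict: "time_s": time; "joints": joint angles; "qd": joint speeds; "joint_torque": joint torques, N m; "tcp_pos": TCP position; "eef_rot": TCP orientation; "contact_force": force on the tool from outside, world axes, zero at the start; "moment": the same for the moment, N m; "gripper_width": finger opening in m; "gripper_force": force on a finger pad.
Only numpy, scipy, OpenCV 4.12 (cv2) and the standard library are available. Lean on these libraries where they do the work, as an engineer would, in place of code of your own. Each camera call takes 0.05 s, during which the arm holds its last target. There are 200 camera calls.

TASK

Close the pipette tip box with the red rack: with the fingertips, push its open lid over from behind so that it comes down on the box, then press down on the front edge of the lid until it snaps fully shut, and take the hand away. Do not lift, tip or shove the box, leave the boxes with the blue and the green rack standing open, and leave everything else on the bench as it is.

Things in the scene. Friction and masses are not known exactly. Their poses are not given: they have to be found in the camera images.
- red_box: Pipette tip box with the red rack: navy base 86 mm deep (its x) x 122 mm wide (its y) x 52 mm high, standing loose on the bench (about 0.3 kg, it slides if shoved by more than about 2 N); red rack of white tips inside, tips reaching 62 mm above the bench. Origin: centre of the underside. Its -x axis is the front (the side with the red catch), +x the back with the lid's hinge, z up.
- red_lid (a joint): Hinge angle of the red box's lid, rad: 0 fully shut, about 0.12 resting on the catch but not snapped, 1.5 to 1.85 standing open (1.85 is its stop). The lid is a frosted shallow cover 86 x 122 mm and 26 mm deep (weight 45 g, slightly stiff hinge: it stays where it is left between about 0.65 and 1.75 and drops by itself below about 0.6). The catch needs about 7 to 12 N straight down at the front edge to snap; it then holds the lid shut.
- red_lid_hinge (a point): Middle of the red lid's hinge line, on the box: 44 mm behind the box's centre, 52 mm above the bench; the hinge line runs along the box's y.
- red_lid_top (a point): Point on the outside of the red lid, on its centre line near the free edge (moves with the lid): 82 mm from the hinge along the lid and 26 mm out from it. Shut, it is the middle of the lid's front edge, 38 mm in front of the box's centre and 78 mm above the bench: the place to press. Lid open, it is near the lid's upper edge on the side that faces away from the box.
- blue_box: Pipette tip box with the blue rack: navy base 86 mm deep (its x) x 122 mm wide (its y) x 52 mm high, standing loose on the bench (about 0.3 kg, it slides if shoved by more than about 2 N); blue rack of white tips inside, tips reaching 62 mm above the bench. Origin: centre of the underside. Its -x axis is the front (the side with the blue catch), +x the back with the lid's hinge, z up. Same size and build as the red one; it stays open.
- blue_lid (a joint): Hinge angle of the blue box's lid, as for the red one; starts open and must stay so.
- green_box: Pipette tip box with the green rack: navy base 86 mm deep (its x) x 122 mm wide (its y) x 52 mm high, standing loose on the bench (about 0.3 kg, it slides if shoved by more than about 2 N); green rack of white tips inside, tips reaching 62 mm above the bench. Origin: centre of the underside. Its -x axis is the front (the side with the green catch), +x the back with the lid's hinge, z up. Same size and build as the red one; it stays open.
- green_lid (a joint): Hinge angle of the green box's lid, as for the red one; starts open and must stay so.
- jar_a: Bystander: first clear glass staining jar: foot 52 x 64 mm, square body, round open neck 60 mm across, 96 mm tall; origin under its centre.
- jar_b: Bystander: second clear glass staining jar, the same as the first; origin under its centre.
- jar_cap: Bystander: white ribbed screw cap lying flat, 62 mm across, 19 mm high; origin under its centre.
- slide_box: Bystander: purple cardboard box of microscope slides, 56 x 86 x 30 mm; origin under its centre.
- tube_tray: Bystander: flat tray 100 x 130 mm with three rows of tiny tubes standing in it, 30 mm high; origin under its centre.
- count_slide: Bystander: thick glass counting slide lying flat, 30 x 76 x 5 mm; origin under its centre.
There are look-alikes about, which are no part of the job. What is shaped like the red_box but brown, pink or yellow is not meant.

How it is judged (in metres and radians):
On the way, in this order (a step that is already met when the one before it is completed fails the run):
1. the red box's lid has been tipped over from its open stand and has come down towards the box (value of joint red_lid between 0.04 and 0.8 rad), for 0.05 s.
2. the lid is snapped fully shut (value of joint red_lid below 0.04 rad), for 0.3 s.
At the end, for the whole second after the job is handed in: The red box's lid is snapped shut (hinge under 0.04 rad), the red box stands flat and still within 25 mm of where it stood, the lids of the blue and the green box are still open (over 1.25 rad), and these two boxes and the other things on the bench are within 20 mm of where they were (value of joint red_lid below 0.04 rad and height (world z) of red_box below 0.005 m and angle between red_box's own z axis and vertical below 0.04 rad and distance of red_box from where it was at the start of the episode below 0.025 m and linear speed of red_box below 0.02 m/s and value of joint each of blue_lid, green_lid above 1.25 rad and distance of each of blue_box, green_box, jar_a, jar_b, jar_cap, slide_box, tube_tray, count_slide from where it was at the start of the episode below 0.02 m); the robot touches nothing.
It fails at once if the red box is lifted (12 mm) or tipped up (height (world z) of red_box above 0.012 m or angle between red_box's own z axis and vertical above 0.15 rad).
It fails at once if the red box is shoved 25 mm or more from its place (distance of red_box from where it was at the start of the episode above 0.025 m).
It fails at once if the blue or the green box is moved 20 mm or its lid is pushed towards shut (distance of any of blue_box, green_box from where it was at the start of the episode above 0.02 m or value of joint any of blue_lid, green_lid below 1.25 rad).
It fails at once if a jar, the cap, the slide box, the tube tray or the counting slide is moved 20 mm, lifted or knocked over (distance of any of jar_a, jar_b, jar_cap, slide_box, tube_tray, count_slide from where it was at the start of the episode above 0.02 m or angle between any of jar_a, jar_b, jar_cap, slide_box, tube_tray, count_slide's own z axis and vertical above 0.3 rad).
It also fails if it takes over 38 s, if anything falls off the work surface, if the arm or the gripper's body presses on something with over 40 N, if the wrist force passes 120 N, or if a joint passes its speed limit or range.

## Working session

There is one attempt and no reset: what is moved stays moved. The work goes in short steps, Python scripts to look and compute and a shell command to move; the robot and the scene stay as the last step left them, time stands still between calls to the robot, and variables do not carry over. Pictures are saved under pics/ and viewed, at most 10 in all, crops included, and the job is handed in when it is done.

```bash
mkdir -p pics; python3 - <<'E'
from plant import r
import cv2,numpy as np
np.set_printoptions(precision=4,suppress=True)
for n in("scene","top"):
    cv2.imwrite(f"pics/{n}0.png",r.capture(n)[:,:,::-1]); p=r.camera_params(n)
    print(n,p["fx"],p["cx"],p["cy"]);print(p["R"],p["t"],-np.array(p["R"]).T@p["t"])
s=r.get_state();print(s["time_s"],s["tcp_pos"],s["eef_rot"],r.tips_ahead)
E
```

```text
scene 514.3743455166208 316.23851710246146 195.44951570041914
[[-0.0098  0.9999  0.0039]
 [ 0.534   0.0085 -0.8455]
 [-0.8454 -0.0062 -0.534 ]] [ 0.0337 -0.2084  1.9408] [ 1.7524 -0.0198  0.8602]
top 391.45967569107995 316.77168496531385 196.69497387038024
[[-0.0186 -0.9998  0.0067]
 [-0.9873  0.0173 -0.158 ]
 [ 0.1578 -0.0095 -0.9874]] [-0.0248  0.5156  1.0063] [ 0.3498 -0.0241  1.0753]
0.1 [ 0.2964 -0.6062  0.4038] [ 179.9142   -0.0066 -153.9487] 0.1781
```

View pics/scene0.png

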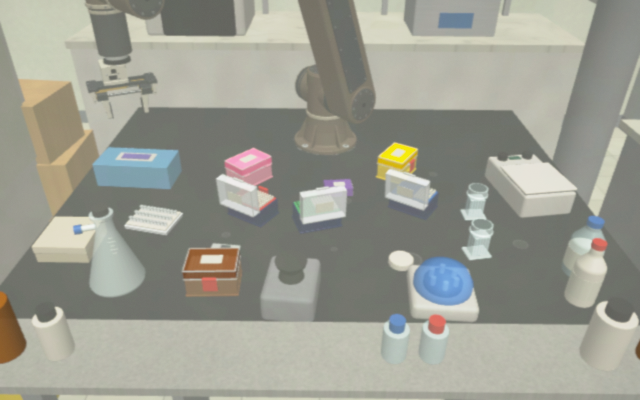

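View pics/top0.png

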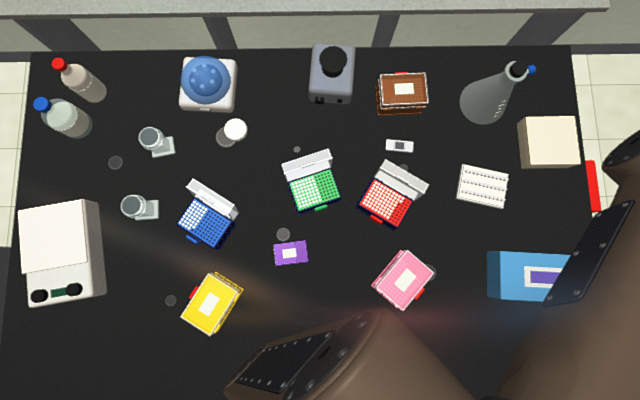

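The red box is at about (388,207) in the top view, with its lid standing open behind it near (402,180) and its red catch at (376,218). Next I'll zoom in.

```bash
python3 - <<'E'
import cv2
a=cv2.imread("pics/top0.png")[150:240,340:440];b=cv2.imread("pics/scene0.png")[165:225,205:285]
a=cv2.resize(a,(640,576),interpolation=cv2.INTER_CUBIC)
cv2.imwrite("pics/ca.png",a);cv2.imwrite("pics/cb.png",cv2.resize(b,(640,480),interpolation=cv2.INTER_CUBIC))
E
```

```text
(no output)
```

View pics/ca.png

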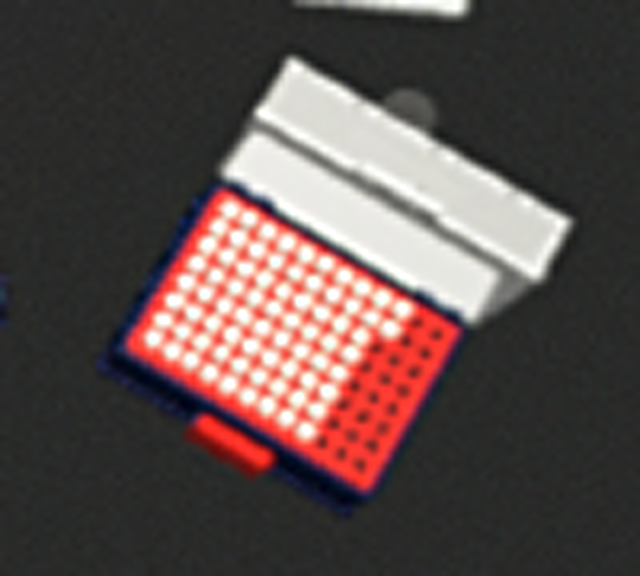

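View pics/cb.png

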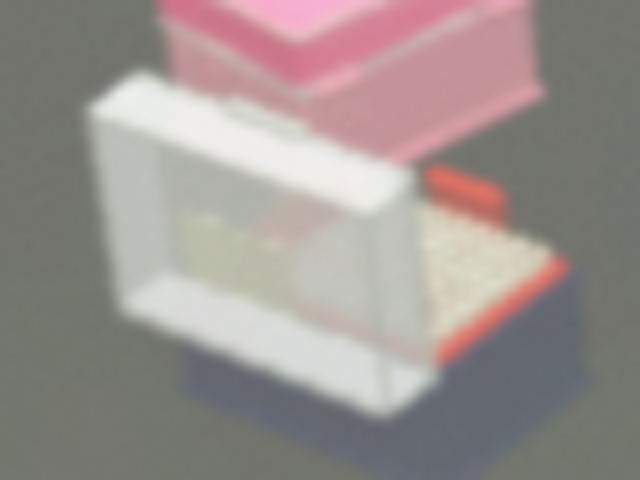

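```bash
cat > fit.py <<'E'
from plant import r
import numpy as np
from scipy.optimize import least_squares
def proj(n,X):
    p=r.camera_params(n);c=np.array(p["R"])@X+p["t"];return np.array([p["fx"]*c[0]/c[2]+p["cx"],p["fy"]*c[1]/c[2]+p["cy"]])
def W(q,P):
    x,y,a=q[:3];c,s=np.cos(a),np.sin(a);return np.array([x+c*P[0]-s*P[1],y+s*P[0]+c*P[1],P[2]])
def L(t,u,w,v): return (.044-u*np.cos(t)+w*np.sin(t),v,.052+u*np.sin(t)+w*np.cos(t))
E
python3 - <<'E'
from fit import *
h=.061
obs=[("top",(222,180),'b',(.043,h,.052)),("top",(465,320),'b',(.043,-h,.052)),("top",(125,345),'b',(-.043,h,.052)),("top",(368,495),'b',(-.043,-h,.052)),("top",(105,362),'b',(-.043,h,0)),("top",(348,512),'b',(-.043,-h,0)),
("top",(290,58),'l',(.086,.026,h)),("top",(575,220),'l',(.086,.026,-h)),("top",(255,122),'l',(.086,0,h)),("top",(545,280),'l',(.086,0,-h)),
("scene",(140,72),'l',(.086,0,-h)),("scene",(412,170),'l',(.086,0,h)),("scene",(90,108),'l',(.086,.026,-h)),("scene",(368,213),'l',(.086,.026,h)),("scene",(122,312),'l',(0,.026,-h)),("scene",(385,418),'l',(0,.026,h))]
def res(q):
    o=[]
    for n,px,k,P in obs:
        px=np.array(px)/6.4+[340,150] if n=="top" else np.array(px)/8+[205,165]
        o.append(proj(n,W(q,P if k=='b' else L(q[3],*P)))-px+.0)
    return np.concatenate(o)
f=least_squares(res,[.55,-.2,.5,1.6],loss="soft_l1")
q=f.x;print(q,np.degrees(q[2:]));print(res(q).reshape(-1,2).round(1).tolist())
print("hinge",W(q,(.044,0,.052)),"lidtop",W(q,L(q[3],.082,.026,0)),"presspt",W(q,(-.038,0,.078)))
# other things (approx at given z)
for nm,px,z in [("slidecount",(399,146),.005),("tray",(483,187),.02),("greenlid",(310,165),.1),("greenbox",(315,190),.052),("brown",(402,92),.07),("pink",(404,280),.07),("purple",(290,253),.03),("flask",(518,70),.15)]:
    p=r.camera_params("top");d=np.array(p["R"]).T@[(px[0]-p["cx"])/p["fx"],(px[1]-p["cy"])/p["fy"],1];c=-np.array(p["R"]).T@p["t"];print(nm,(c+d*(z-c[2])/d[2]).round(3))
E
```

```text
[ 0.49527576 -0.21704163 -0.55897539  1.6014055 ] [-32.02693073  91.75377648]
[[-0.6, -1.2], [1.5, 0.2], [-1.5, 0.4], [0.9, 0.7], [-0.5, 0.3], [-0.0, -0.5], [-0.1, 0.6], [-1.1, 0.4], [0.3, -0.6], [-1.4, -0.1], [-0.4, 0.4], [-0.0, 0.4], [-0.4, 0.0], [-0.6, -0.5], [-0.7, 0.0], [-0.1, -0.0]]
hinge [ 0.53257891 -0.24037562  0.052     ] lidtop [ 0.55673896 -0.25548829  0.13316587] presspt [ 0.4630594  -0.19688956  0.078     ]
slidecount [ 0.662 -0.27   0.005]
tray [ 0.537 -0.492  0.02 ]
greenlid [ 0.588 -0.018  0.1  ]
greenbox [ 0.531 -0.03   0.052]
brown [ 0.795 -0.271  0.07 ]
pink [ 0.294 -0.25   0.07 ]
purple [0.367 0.039 0.03 ]
flask [ 0.814 -0.549  0.15 ]
```

The fit puts the red box at (0.495, −0.217) with yaw −32° and the lid at about 92°. I'll shut the fingers and move behind the lid, turning the tool so that its x axis points along the push direction.

```bash
cat > go.py <<'E'
# usage: go.py boxx boxy tipz -> remaining shift/turn in tool axes
import sys
from fit import *
from scipy.spatial.transform import Rotation as Ro
q=[.4953,-.2170,-.5590]
s=r.get_state();R=Ro.from_euler("xyz",s["eef_rot"],degrees=True)
bx,by,z=map(float,sys.argv[1:4]);T=W(q,(bx,by,z+r.tips_ahead))
D=R.inv()*Ro.from_euler("xyz",[180,0,147.97],degrees=True)
e=np.array(s["tcp_pos"])-[q[0],q[1],0];c,sn=np.cos(q[2]),np.sin(q[2])
print("t",s["time_s"],"shift",R.inv().apply(T-s["tcp_pos"]).round(4),"turn",D.as_rotvec(degrees=True).round(2),"tip in box",np.round([c*e[0]+sn*e[1],-sn*e[0]+c*e[1],e[2]-r.tips_ahead],4),"F",np.round(s["contact_force"],2),"w",s["gripper_width"])
E
python3 go.py .132 0 .226
python3 -m pendant '[[[-0.04,0.015,0,0,0,6,-1],[-0.08,0.03,0,0,0,12,-1],[-0.12,0.045,0,0,0,18,-1],[-0.16,0.06,0,0,0,24,-1],[-0.2,0.075,0,0,0,30,-1]]]' 10
python3 go.py .132 0 .226
```

```text
t 0.1 shift [-4.194e-01  1.503e-01 -1.000e-04] turn [ 7.000e-02 -5.000e-02  5.808e+01] tip in box [ 0.0378 -0.4355  0.2257] F [0.28 0.31 0.29] w 0.08783158475962004
time_s: 0.6
tcp_pos: [0.4441, -0.4497, 0.4043]
eef_rot: [180.0, -0.0, 175.8]
contact_force: [1.3, -0.0, -0.4]
gripper_width: 0.0533
gripper_force: 0.0
t 0.6 shift [-0.1508  0.1742  0.0002] turn [ 1.000e-02 -3.000e-02  2.783e+01] tip in box [ 0.08   -0.2245  0.2262] F [ 1.26 -0.02 -0.36] w 0.053288182705619545
```

```bash
python3 -m pendant '[[[-0.03,0.035,0,0,0,6,-1],[-0.06,0.07,0,0,0,12,-1],[-0.09,0.105,0,0,0,18,-1],[-0.12,0.14,0,0,0,24,-1],[-0.15,0.173,0,0,0,28,-1]]]'
python3 go.py .132 0 .118
```

```text
time_s: 1.1
tcp_pos: [0.6058, -0.2871, 0.4044]
eef_rot: [-180.0, -0.0, 147.8]
contact_force: [0.7, -1.1, -0.1]
gripper_width: 0.0131
gripper_force: 0.0
t 1.1 shift [-0.0012  0.0008  0.1083] turn [-0.   -0.03 -0.13] tip in box [ 0.1308 -0.0008  0.2263] F [ 0.66 -1.11 -0.09] w 0.013136147611454025
```

Next I lower to a tip height of 118 mm and look.

```bash
python3 -m pendant '[[[0,0,0.03,0,0,0,-1],[0,0,0.06,0,0,0,-1],[0,0,0.09,0,0,0,-1],[0,0,0.108,0,0,0,-1],[0,0,0.108,0,0,0,-1]]]'
python3 go.py .132 0 .118
python3 - <<'E'
from plant import r
import cv2,numpy as np
a=r.capture("scene")[110:250,180:340,::-1]
cv2.imwrite("pics/d.png",cv2.resize(a,(640,560),interpolation=cv2.INTER_CUBIC))
E
```

```text
time_s: 1.6
tcp_pos: [0.6037, -0.2885, 0.293]
eef_rot: [-179.9, -0.4, 148.0]
contact_force: [-0.2, -1.5, 0.4]
gripper_width: 0.0004
gripper_force: 0.0
t 1.6 shift [-0.0022  0.0031 -0.0032] turn [-0.1  -0.35  0.07] tip in box [ 0.1298 -0.0031  0.1149] F [-0.24 -1.51  0.38] w 0.00040609780777315214
```

View pics/d.png

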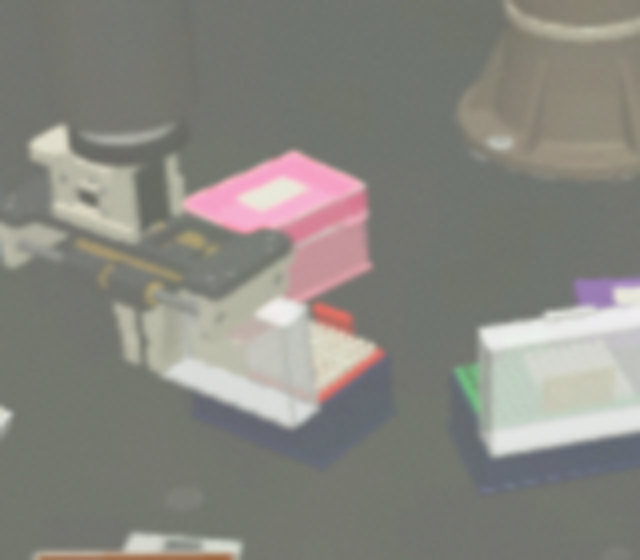

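The closed fingers hang at about (150,360) in the crop, with the lid to their right and still open. I'll check this against the projected tip position.

```bash
python3 - <<'E'
from fit import *
q=[.4953,-.2170,-.5590]
for P in [(.13,-.003,.115),L(1.6,.082,.026,0),L(1.6,.086,.026,-.061),L(1.6,.086,.026,.061)]: print(((proj("scene",W(q,P))-[180,110])*4).round())
E
```

```text
[154. 363.]
[212. 304.]
[144. 274.]
[282. 325.]
```

The projection matches: the tips are about 50 mm behind the lid. I'll push forward.

```bash

python3 -m pendant '[[[0.012,0.003,-0.003,0,0,0,-1],[0.024,0.003,-0.003,0,0,0,-1],[0.036,0.003,-0.003,0,0,0,-1],[0.046,0.003,-0.003,0,0,0,-1],[0.054,0.003,-0.003,0,0,0,-1]]]'
python3 -m pendant '[[[0.008,0,0,0,0,0,-1],[0.016,0,0,0,0,0,-1],[0.024,0,0,0,0,0,-1],[0.032,0,0,0,0,0,-1],[0.040,0,0,0,0,0,-1]]]'
python3 go.py -.01 0 .118
python3 - <<'E'
from plant import r
import cv2,numpy as np
a=r.capture("scene")[110:250,180:340,::-1]
cv2.imwrite("pics/e.png",cv2.resize(a,(640,560),interpolation=cv2.INTER_CUBIC))
E
```

```text
time_s: 2.15
tcp_pos: [0.5596, -0.2572, 0.3005]
eef_rot: [180.0, 0.1, 148.1]
contact_force: [0.4, -0.1, 0.7]
gripper_width: 0.0004
gripper_force: 0.2
time_s: 2.65
tcp_pos: [0.526, -0.2363, 0.2995]
eef_rot: [-180.0, -0.0, 148.1]
contact_force: [0.9, -0.3, 0.0]
gripper_width: 0.0002
gripper_force: 0.1
t 2.65 shift [0.0462 0.0001 0.0034] turn [-0.01 -0.02  0.08] tip in box [ 0.0362 -0.      0.1214] F [ 0.94 -0.27  0.04] w 0.00020387601085299675
```

View pics/e.png

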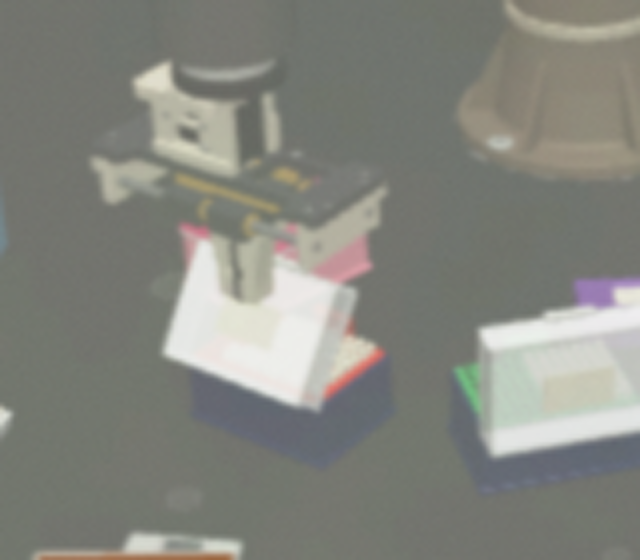

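The lid is tipping over: the tip at (250,295) presses on its outer face, and the box hasn't moved. I'll carry on.

```bash

python3 -m pendant '[[[0.01,0,0.004,0,0,0,-1],[0.02,0,0.004,0,0,0,-1],[0.03,0,0.004,0,0,0,-1],[0.04,0,0.004,0,0,0,-1],[0.05,0,0.004,0,0,0,-1]]]'
python3 -m pendant '[[[0.006,0,0,0,0,0,-1],[0.012,0,0,0,0,0,-1],[0.018,0,0,0,0,0,-1],[0.02,0,0,0,0,0,-1],[0.02,0,0,0,0,0,-1]]]'
python3 go.py -.036 0 .09
python3 - <<'E'
from plant import r
import cv2,numpy as np
a=r.capture("scene")[110:250,180:340,::-1];b=r.capture("top")[140:240,330:440,::-1]
cv2.imwrite("pics/f.png",np.hstack([cv2.resize(a,(400,350),interpolation=cv2.INTER_CUBIC),cv2.resize(b,(385,350),interpolation=cv2.INTER_CUBIC)]))
E
```

```text
time_s: 3.2
tcp_pos: [0.4834, -0.2097, 0.2957]
eef_rot: [180.0, 0.0, 148.1]
contact_force: [0.2, 0.2, -1.0]
gripper_width: 0.0004
gripper_force: 0.0
time_s: 3.7
tcp_pos: [0.4671, -0.1994, 0.2958]
eef_rot: [180.0, 0.0, 148.1]
contact_force: [0.5, -0.1, -0.0]
gripper_width: 0.0003
gripper_force: 0.0
t 3.7 shift [0.0028 0.0001 0.0277] turn [0.01 0.01 0.1 ] tip in box [-3.320e-02 -1.000e-04  1.177e-01] F [ 0.55 -0.14 -0.01] w 0.0002988858237100956
```

View pics/f.png

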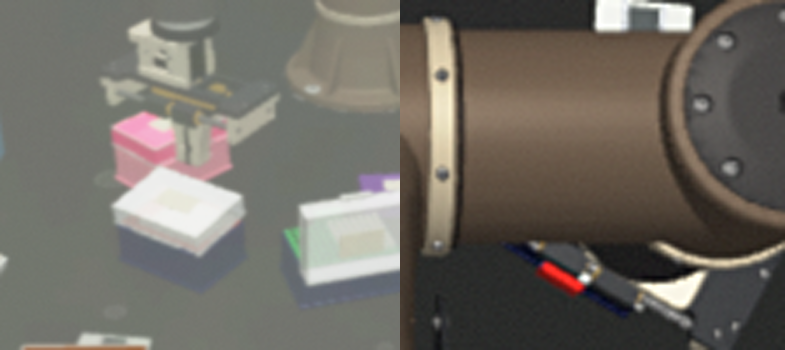

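The lid is down and resting on the catch, at about (180,205) in the left panel, and the fingers are above its front edge. I'll press down in small steps.

```bash

python3 -m pendant '[[[0.003,0,0.012,0,0,0,-1],[0.003,0,0.022,0,0,0,-1],[0.003,0,0.027,0,0,0,-1],[0.003,0,0.029,0,0,0,-1],[0.003,0,0.031,0,0,0,-1]]]'
python3 go.py -.036 0 .078
python3 -m pendant '[[[0,0,0.002,0,0,0,-1],[0,0,0.003,0,0,0,-1],[0,0,0.004,0,0,0,-1],[0,0,0.005,0,0,0,-1],[0,0,0.006,0,0,0,-1]]]'
python3 go.py -.036 0 .078
```

```text
time_s: 4.3
tcp_pos: [0.4643, -0.198, 0.2646]
eef_rot: [-180.0, -0.1, 148.1]
contact_force: [-6.3, 2.5, 7.7]
gripper_width: 0.0008
gripper_force: 3.9
t 4.3 shift [-0.0004  0.0003  0.0085] turn [-0.05 -0.09  0.09] tip in box [-0.0363 -0.0003  0.0865] F [-6.32  2.49  7.69] w 0.0007517446603662564
time_s: 4.8
tcp_pos: [0.4648, -0.198, 0.2587]
eef_rot: [180.0, 0.0, 148.1]
contact_force: [0.2, -0.2, -0.7]
gripper_width: 0.0006
gripper_force: 0.0
t 4.8 shift [0.0001 0.     0.0026] turn [0.01 0.02 0.09] tip in box [-0.0359 -0.      0.0806] F [ 0.23 -0.16 -0.67] w 0.000614154219795836
```

The force rose to about 8 N and then fell to zero at 80.6 mm, so the lid probably snapped. I'll touch down further to confirm.

```bash

python3 -m pendant '[[[0,0,0.001,0,0,0,-1],[0,0,0.002,0,0,0,-1],[0,0,0.003,0,0,0,-1],[0,0,0.004,0,0,0,-1],[0,0,0.004,0,0,0,-1]]]'
python3 go.py -.036 0 .078
```

```text
time_s: 5.3
tcp_pos: [0.4646, -0.1979, 0.2559]
eef_rot: [-180.0, 0.0, 148.1]
contact_force: [-5.1, 3.1, 15.1]
gripper_width: 0.0006
gripper_force: 7.4
t 5.3 shift [-0.0001  0.0001 -0.0002] turn [-0.01  0.02  0.12] tip in box [-0.0361 -0.0001  0.0778] F [-5.14  3.06 15.09] w 0.0006149330804920756
```

The lid stops firmly at 77.8 mm under 15 N, which matches fully shut at 78 mm. I'll back away upwards and then return towards the start so the view is clear.

```bash

python3 -m pendant '[[[0,0,-0.01,0,0,0,-1],[0,0,-0.04,0,0,0,-1],[0,0,-0.08,0,0,0,-1],[0,0,-0.12,0,0,0,-1],[0,0,-0.15,0,0,0,-1]]]'
python3 -m pendant '[[[0,-0.05,0,0,0,0,-1],[0,-0.1,0,0,0,0,-1],[0,-0.15,0,0,0,0,-1],[0,-0.2,0,0,0,0,-1],[0,-0.25,0,0,0,0,-1]]]'
python3 -m pendant '[[[0,-0.05,0,0,0,0,-1],[0,-0.1,0,0,0,0,-1],[0,-0.15,0,0,0,0,-1],[0,-0.15,0,0,0,0,-1],[0,-0.15,0,0,0,0,-1]]]'
python3 - <<'E'
from plant import r
import cv2,numpy as np
a=r.capture("scene")[145:245,195:310,::-1];b=r.capture("top")[140:240,330:440,::-1]
cv2.imwrite("pics/g.png",np.hstack([cv2.resize(a,(400,350),interpolation=cv2.INTER_CUBIC),cv2.resize(b,(385,350),interpolation=cv2.INTER_CUBIC)]))
E
```

```text
time_s: 5.8
tcp_pos: [0.4646, -0.1981, 0.4076]
eef_rot: [179.9, 0.1, 148.1]
contact_force: [0.0, 0.8, -0.2]
gripper_width: 0.0006
gripper_force: 0.0
time_s: 6.3
tcp_pos: [0.331, -0.4115, 0.4052]
eef_rot: [180.0, 0.1, 148.1]
contact_force: [0.9, -0.4, -0.8]
gripper_width: 0.0004
gripper_force: 0.0
time_s: 6.8
tcp_pos: [0.2519, -0.5383, 0.4041]
eef_rot: [180.0, -0.1, 147.9]
contact_force: [-0.2, 0.4, -0.6]
gripper_width: 0.0004
gripper_force: 0.0
```

View pics/g.png

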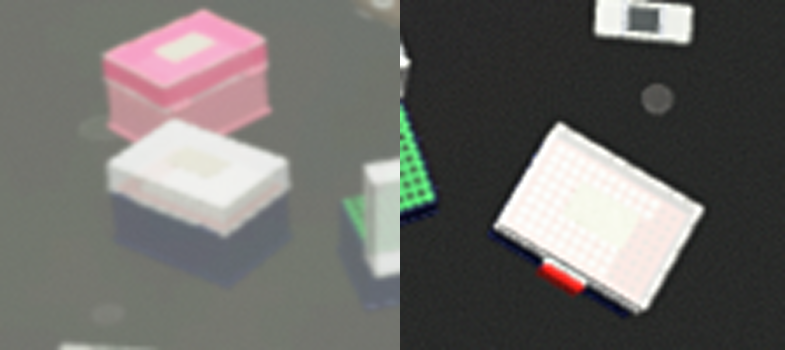

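The lid lies flat and shut. The catch is at (376,219) in the top view, the same as before, so the box hasn't moved. The hand is clear of it.

```bash
python3 -c "
from plant import r
print(r.close_job())"
```

```text
the job is handed in; nothing more can be done
None
```

The red box's lid is snapped shut, the box is where it started, the hand is clear, and I handed the job in at about 7 s of robot time; no verdict came back.

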